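# Fetch the small gourd from the back of the display

### The arm

A 6-joint arm with a two-finger parallel gripper is mounted at the origin on the work surface. World frame = base frame: x ahead of the robot, y to its left, z up, the work surface at z = 0. Lengths are in mm, angles in rad, forces in N, time in s.
With the tool pointing down it reaches from about 275 to 725 mm from the base axis. Payload 5.6 kg.
Tool frame: the origin (TCP) lies midway between the tips of the shut fingers; the grasp point (between the pads) lies 19 mm behind it (grip_point_offset is the distance from the TCP to the grasp point, in mm); z points along the fingers, y is the line along which they close (so a half turn about z gives the same grasp; the last joint's range is limited). The gripper opens to 85 mm and grips with 20 to 120 N. Pads are 22 mm wide; open, the fingers measure 114 mm over their backs; the gripper's body (76 mm by 85 mm) begins 54 mm behind the grasp point. The pads swing forward as they close: fully open they stand 13 mm farther back than shut.
Start: joints at [-0.835, 0.255, 0.108, 0, -1.424, -0.285], TCP at [239.645, -495.039, 200.383] pointing down, gripper open.
Joint ranges: [-2.95, 2.95], [-1.21, 1.97], [-1.09, 1.5], [-2.87, 1.71], [-2.94, -0.07], [-3.05, 3.05]. Speed limits (rad/s): [2.57, 2.57, 3.14, 3.14, 3.14, 3.14].

### API

Orientations are given as [roll, pitch, yaw] about the fixed x, y, z axes, in that order (R = Rz(yaw) Ry(pitch) Rx(roll)).
In Python, from bench import * gives the robot as it stands. The module is installed in compiled form; this text tells all that it offers.
- The arm moves only by the tool send_rows, never from a script. Its argument "targets" is text: rows parted by semicolons, each of 7 numbers parted by spaces: the opening, from -1 (shut) to 1 (fully open), then the shift along the tool's x, y, z in mm, then the turn, a rotation vector about the tool's x, y, z in rad. In form: grip tx ty tz ax ay az; .... A call has 1 to 20 rows; each row is the pose to reach, as a shift and turn from the pose commanded when the call began, along the tool's axes at that moment; what a row does not reach only later rows make up. A row lasts 1/12 s, in which the tool goes at most 41.7 mm and 7.16 degrees, less where a joint would pass 70% of its speed; a pose out of reach is approached as far as the arm can. A call with a gripper value outside its range is refused whole. The fingers move at their own pace and stop on an object; "newtons" is the grip in N (left out, the last holds). Time passes only in rows, so rows that repeat a pose let the fingers close. It gives the time, the measured TCP pose, the force, the opening and the grip force at its end, in the units of the state.
- read_state(): the state, without advancing time (a new reading comes with each control period).
- read_camera(name): name is "side" or "top" or "wrist"; returns the picture (384x512x3 uint8, red, green, blue); there is no depth.
- camera_info(name): a dict with "mtx" (3x3 intrinsics, pixels), "rvec" (rotation vector, rad) and "tvec" (3), from world to camera coordinates, as OpenCV has them; the wrist camera has in their place "T_tool_cam" (4x4, takes a point from camera to tool coordinates, whose origin is the TCP and whose axes are the flange's). Camera axes: x right, y down, z forward; pixel columns grow to the right and rows downward; lengths in mm; the calibration is good to about 2 mm. A picture is of the moment at which its call begins: read the wrist's pose just before it. camera_info takes no time and is no camera call.
- hand_in(): hands the job in; it is judged then, once.
The state is a dict: "time_s": time; "joint_positions": joint angles; "qd": joint speeds; "joint_torque": joint torques, N m; "tool_pos": TCP position; "tool_rot": TCP orientation; "force": force on the tool from outside, world axes, zero at the start; "moment": the same for the moment, N m; "gripper_width": opening from 0.0 (shut) to 1.0 (fully open); "finger_force": force on a finger pad.
Only numpy, scipy, OpenCV 4.12 (cv2) and the standard library are available. Lean on these libraries where they do the work, as an engineer would, in place of code of your own. Each camera call takes 0.05 s, during which the arm holds its last target. There are 200 camera calls.

### The job

The small round gourd at the back of the display stand is next to be carved, but three tall gourds hem it in: without disturbing it, stand all three tall ones upright on the felt-lined tray, then stand the small gourd upright in the middle of the turntable. After that put each tall gourd back, upright and centred, on the very disc it came from. Dried gourds crack easily, so set each one down without dropping it or letting it topple, and leave the wax tin, the engraving pen and the sanding block where they are.

Things in the scene. Friction and masses are not known exactly. Their poses are not given: they have to be found in the camera images.
- bottle_gourd_mid (a point): tall two-lobed dried gourd with a waist and a short stem, tan. Loose, round, 140 mm high, 0.1 to 0.2 kg. This point: on its axis half-way up, 70 mm above its flat underside (40 mm across); z up. Lower lobe 62 mm across 26 to 42 mm above the underside, waist 34 mm across at 74 mm, upper lobe straight-sided and 54 mm across 99 to 113 mm (grasp there), stem from 130 mm up.
- club_gourd_mid (a point): tall plain club-shaped dried gourd with a rounded top and no waist, tan. Loose, round, 140 mm high, 0.1 to 0.2 kg. This point: on its axis half-way up, 70 mm above its flat underside (40 mm across); z up. 61 mm across 24 to 38 mm above the underside, straight-sided and 54 mm across 74 to 116 mm above the underside (grasp there).
- caddy_gourd_mid (a point): tall straight dried gourd made into a caddy, tan, with a dark flat wooden lid with a small knob, fixed on. Loose, round, 140 mm high, 0.1 to 0.2 kg. This point: on its axis half-way up, 70 mm above its flat underside (40 mm across); z up. 60 mm across 24 mm above the underside, straight-sided and 58 mm across 70 to 108 mm above the underside (grasp there); lid 60 mm across from 112 to 119 mm.
- small_gourd_mid (a point): small squat round plain dried gourd with a short stem, tan, 48 mm across 18 to 28 mm above its flat underside (28 mm across), 52 mm high with the stem (44 mm without). This point: on its axis, 26 mm above its underside; z up. Loose, 0.05 to 0.08 kg. It starts on a disc at the back of the display, between the three tall gourds and the back edge.
- disc_left_top (a point): Left disc: flat dark wooden disc, 56 mm across, 6 mm thick, fixed on the white display board; one tall gourd stands centred on it at the start. This point: centre of its top face (24 mm above the table). It turns with the display.
- disc_middle_top (a point): Middle (front) disc: flat dark wooden disc, 56 mm across, 6 mm thick, fixed on the white display board; one tall gourd stands centred on it at the start. This point: centre of its top face (24 mm above the table). It turns with the display.
- disc_right_top (a point): Right disc: flat dark wooden disc, 56 mm across, 6 mm thick, fixed on the white display board; one tall gourd stands centred on it at the start. This point: centre of its top face (24 mm above the table). It turns with the display.
- display: display stand, fixed: white board 170 (x) by 280 (y) by 18 mm; dark edge 10 mm thick along its back (+x), top 63 mm above the table, inner face at x = 75; side edges to 44 mm, inner faces at y = +-132; front (-x) open. Origin: centre of underside, on the table. Disc centres (x, y): left 10, 70; middle -13, 0; right 10, -70; the small gourd's disc (48 mm across, same height) 45, 0 mm.
- tray_floor (a point): shallow pale wooden tray lined with grey felt, fixed, lying long side along its x: inside 288 mm (x) by 138 mm (y), walls 6 mm thick, rims 16 mm above the table. This point: centre of the felt surface, 8 mm above the table. It holds the three tall gourds side by side along x. It stands to one side of the display, left or right.
- turntable_top (a point): low round metal bench turntable with a dark rubber top with rings about its centre, fixed and locked, 124 mm across. This point: centre of its top face, 40 mm above the table. It stands on the other side of the display from the tray.
There are look-alikes about, which are no part of the job. Of the things that look like the part that bears small_gourd_mid, the smaller one is meant.

How it is judged (in metres and radians):
On the way, in this order (a step that is already met when the one before it is completed fails the run):
1. all three tall gourds stand upright on the tray while the small gourd is still in its place (x of bottle_gourd_mid in the frame of tray_floor between -0.14 and 0.14 m and y of bottle_gourd_mid in the frame of tray_floor between -0.065 and 0.065 m and z of bottle_gourd_mid in the frame of tray_floor between 0.06 and 0.08 m and linear speed of each of bottle_gourd, club_gourd, caddy_gourd below 0.02 m/s and angular speed of each of bottle_gourd, club_gourd, caddy_gourd below 0.2 rad/s and angle between each of bottle_gourd_mid, club_gourd_mid, caddy_gourd_mid's own z axis and vertical below 0.15 rad and x of club_gourd_mid in the frame of tray_floor between -0.14 and 0.14 m and y of club_gourd_mid in the frame of tray_floor between -0.065 and 0.065 m and z of club_gourd_mid in the frame of tray_floor between 0.06 and 0.08 m and x of caddy_gourd_mid in the frame of tray_floor between -0.14 and 0.14 m and y of caddy_gourd_mid in the frame of tray_floor between -0.065 and 0.065 m and z of caddy_gourd_mid in the frame of tray_floor between 0.06 and 0.08 m and distance of small_gourd_mid from where it was at the start of the episode below 0.025 m), for 0.2 s.
2. the small gourd stands upright in the middle of the turntable, the tall ones still on the tray (horizontal distance between small_gourd_mid and turntable_top below 0.015 m and z of small_gourd_mid in the frame of turntable_top between 0.018 and 0.034 m and linear speed of each of small_gourd, bottle_gourd, club_gourd, caddy_gourd below 0.02 m/s and angular speed of each of small_gourd, bottle_gourd, club_gourd, caddy_gourd below 0.2 rad/s and angle between each of small_gourd_mid, bottle_gourd_mid, club_gourd_mid, caddy_gourd_mid's own z axis and vertical below 0.15 rad and x of bottle_gourd_mid in the frame of tray_floor between -0.14 and 0.14 m and y of bottle_gourd_mid in the frame of tray_floor between -0.065 and 0.065 m and z of bottle_gourd_mid in the frame of tray_floor between 0.06 and 0.08 m and x of club_gourd_mid in the frame of tray_floor between -0.14 and 0.14 m and y of club_gourd_mid in the frame of tray_floor between -0.065 and 0.065 m and z of club_gourd_mid in the frame of tray_floor between 0.06 and 0.08 m and x of caddy_gourd_mid in the frame of tray_floor between -0.14 and 0.14 m and y of caddy_gourd_mid in the frame of tray_floor between -0.065 and 0.065 m and z of caddy_gourd_mid in the frame of tray_floor between 0.06 and 0.08 m), for 0.2 s.
At the end, for the whole second after the job is handed in: Each tall gourd stands upright (within 0.15 rad) and still within 15 mm of where it stood at the start; the small gourd stands upright and still on the turntable, within 15 mm of its centre (distance of each of bottle_gourd_mid, club_gourd_mid, caddy_gourd_mid from where it was at the start of the episode below 0.015 m and linear speed of each of bottle_gourd, club_gourd, caddy_gourd, small_gourd below 0.02 m/s and angular speed of each of bottle_gourd, club_gourd, caddy_gourd, small_gourd below 0.2 rad/s and angle between each of bottle_gourd_mid, club_gourd_mid, caddy_gourd_mid, small_gourd_mid's own z axis and vertical below 0.15 rad and horizontal distance between small_gourd_mid and turntable_top below 0.015 m and z of small_gourd_mid in the frame of turntable_top between 0.018 and 0.034 m); the robot touches nothing.
It fails at once if the wax tin is moved more than 25 mm (distance of wax_tin from where it was at the start of the episode above 0.025 m).
It fails at once if the engraving pen is moved more than 25 mm (distance of engraver from where it was at the start of the episode above 0.025 m).
It fails at once if the sanding block is moved more than 25 mm (distance of sanding_block from where it was at the start of the episode above 0.025 m).
It fails at once if a gourd topples (angle between any of bottle_gourd_mid, club_gourd_mid, caddy_gourd_mid, small_gourd_mid's own z axis and vertical above 0.6 rad).
It fails at once if a gourd is dropped (falls free faster than 0.7 m/s, about 25 mm) ((contact force between bottle_gourd and the fingers below 0.02 N and linear speed of bottle_gourd above 0.7 m/s) or (contact force between club_gourd and the fingers below 0.02 N and linear speed of club_gourd above 0.7 m/s) or (contact force between caddy_gourd and the fingers below 0.02 N and linear speed of caddy_gourd above 0.7 m/s) or (contact force between small_gourd and the fingers below 0.02 N and linear speed of small_gourd above 0.7 m/s)).
It also fails if it takes over 141 s, if anything falls off the work surface, if the arm or the gripper's body presses on something with over 40 N, if the wrist force passes 120 N, or if a joint passes its speed limit or range.

## Working session

There is one attempt and no reset: what is moved stays moved. The work goes in short steps, Python scripts to look and compute and a tool call to move; the robot and the scene stay as the last step left them, time stands still between calls to the robot, and variables do not carry over. Pictures are saved under pics/ and viewed, at most 14 in all, crops included, and the job is handed in when it is done.

Besides the shell and the picture viewer there is one more tool, called after "Call:" by a JSON object that holds its "api" and its "payload", one argument or row to a line. send_rows: Moves the arm, as the interface text tells. Its arguments: {"type":"object","properties":{"targets":{"type":"string"},"newtons":{"type":"number"}},"required":["targets"]}

```bash
mkdir -p pics
python3 - <<'E'
from bench import *
import cv2
print(read_state())
for n in("top","side"):
    im=read_camera(n); cv2.imwrite(f"pics/{n}0.png",cv2.resize(im[:,:,::-1],(800,600),interpolation=cv2.INTER_CUBIC)); print(n,camera_info(n))
print(camera_info("wrist"))
E
```

```text
{'time_s': 0.0, 'joint_positions': array([-8.35408043e-01,  2.55776817e-01,  1.07010502e-01, -4.84858578e-04,
       -1.42387668e+00, -2.84609769e-01]), 'qd': array([-0.00119655, -0.00026163,  0.00071356, -0.00105812, -0.00104878,
        0.00093487]), 'joint_torque': array([-2.64443452e-04, -3.86629808e+01,  2.37947649e+01,  5.36517799e+00,
       -6.01503620e-03, -1.66958603e-05]), 'tool_pos': array([ 239.44194787, -494.5398992 ,  199.48092614]), 'tool_rot': array([ 3.13968562e+00, -5.83034554e-05, -2.69088551e+00]), 'force': array([ 0.23667633,  0.6800862 , -0.12245073]), 'moment': array([-0.05445993, -0.01471256, -0.03115059]), 'finger_force': 0.0, 'gripper_width': 1.0041235421745933}
top {'mtx': array([[485.6535059 ,   0.        , 250.5613747 ],
       [  0.        , 485.6535059 , 196.93907892],
       [  0.        ,   0.        ,   1.        ]]), 'rvec': array([ 2.16344527, -2.12919009,  0.15678458]), 'tvec': array([-6.06952887e-01,  6.42724956e+02,  1.11301726e+03])}
side {'mtx': array([[472.33564078,   0.        , 254.93788075],
       [  0.        , 472.33564078, 194.19497749],
       [  0.        ,   0.        ,   1.        ]]), 'rvec': array([ 0.75824427, -2.50281149,  1.25620033]), 'tvec': array([509.30754409, 286.88797698, 861.18022203])}
{'mtx': array([[266.06896696,   0.        , 251.55380076],
       [  0.        , 266.06896696, 191.08865738],
       [  0.        ,   0.        ,   1.        ]]), 'T_tool_cam': array([[ 8.13502106e-06, -9.49608569e-01, -3.13438296e-01,
         7.96304392e+01],
       [ 9.99999373e-01,  3.58720036e-04, -1.06084231e-03,
         3.91010869e-01],
       [ 1.11982154e-03, -3.13438091e-01,  9.49607977e-01,
        -1.73316056e+02],
       [ 0.00000000e+00,  0.00000000e+00,  0.00000000e+00,
         1.00000000e+00]])}
```

View pics/top0.png

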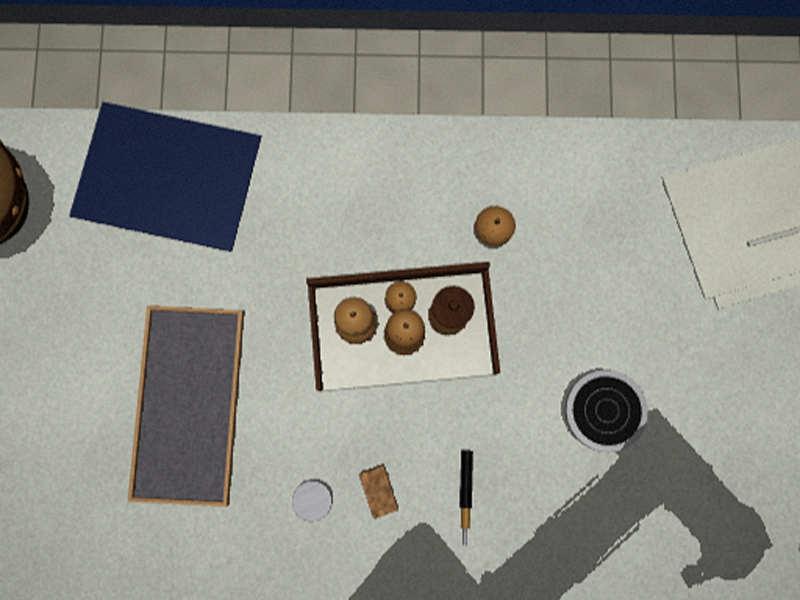

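View pics/side0.png

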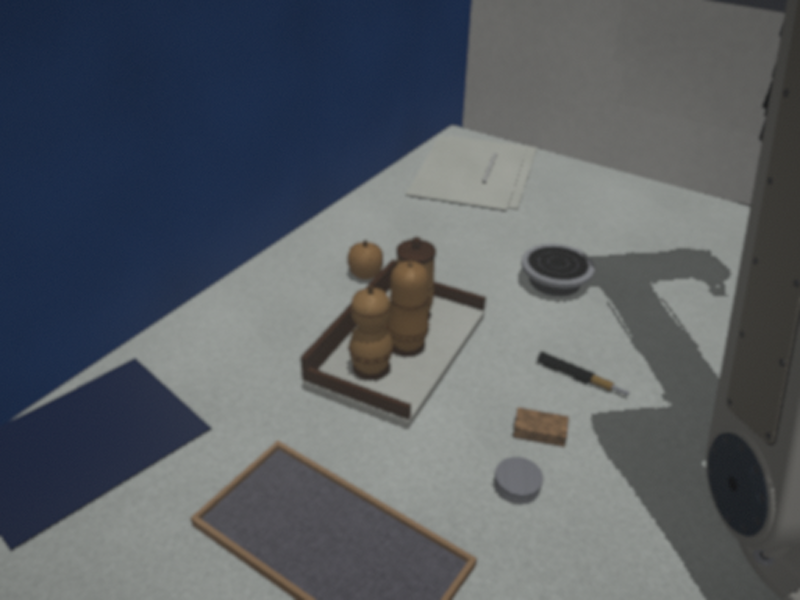

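The top view (800x600) shows the bottle gourd's stem at (353,315), the club's top at (405,326), the caddy's knob at (454,306) and the small gourd at (401,295), with a decoy gourd at (495,226). The tray is on the left with corners at (149,306), (243,311), (228,505) and (129,500), and the turntable is at (607,410). The side view confirms the bottle is at the left of the display, the club in the middle and the caddy at the right.

```bash
cat > h.py <<'E'
import numpy as np, cv2
from bench import *
from scipy.spatial.transform import Rotation as Ro
def px2w(name,uv,z,s=1.5625):
    """pixel -> world point on plane z"""
    c=camera_info(name)
    if name=="wrist":
        st=read_state(); T=np.array(c["T_tool_cam"]); Rt=Ro.from_euler('xyz',st["tool_rot"]).as_matrix()
        R=Rt@T[:3,:3]; o=Rt@T[:3,3]+st["tool_pos"]
    else:
        Rw=cv2.Rodrigues(c["rvec"])[0]; R=Rw.T; o=-Rw.T@c["tvec"]
    u=cv2.undistortPoints(np.array([[np.array(uv,float)/s]]),c["mtx"],None)[0,0]
    d=R@np.array([u[0],u[1],1.]); return o+d*(z-o[2])/d[2]
E
python3 - <<'E'
from h import *
np.set_printoptions(precision=1,suppress=True)
t=[px2w("top",p,16)[:2] for p in [(149,306),(243,311),(228,505),(129,500)]]
print("tray",np.array(t),np.mean(t,0),"L,W",np.linalg.norm(t[0]-t[3]),np.linalg.norm(t[0]-t[1]),"yaw",np.arctan2(*(t[0]+t[1]-t[2]-t[3])[::-1]))
d=[px2w("top",p,z)[:2] for p,z in [((308,280),63),((489,264),63),((498,374),44),((320,390),44)]]
print("disp",np.array(d),np.linalg.norm(d[0]-d[1]),np.linalg.norm(d[0]-d[3]),np.linalg.norm(d[1]-d[2]))
c=np.mean(d,0);a=np.arctan2(*(d[0]-d[1])[::-1])-np.pi/2;print(c,a)
R=np.array([[np.cos(a),-np.sin(a)],[np.sin(a),np.cos(a)]])
for n,p,uv,z in [("bottle L",(10,70),(353,315),164),("club M",(-13,0),(405,326),164),("caddy R",(10,-70),(454,306),164),("small",(45,0),(401,295),76)]:
    print(n,c+R@p,px2w("top",uv,z)[:2])
print("tt",px2w("top",(607,410),40))
for n,uv,z in [("tin",(313,500),20),("block",(379,491),20),("pen",(466,490),10),("decoy",(495,222),52)]: print(n,px2w("top",uv,z))
E
```

```text
tray [[643.7 390.1]
 [638.2 242.4]
 [341.9 252. ]
 [346.9 401.9]] [492.7 321.6] L,W 297.0573536480054 147.85035729217114 yaw -0.03610936460234685
disp [[ 680.7  136.8]
 [ 709.8 -137.5]
 [ 544.3 -153.1]
 [ 515.9  115.5]] 275.7525391864377 166.07643722301097 166.2284997566531
[612.7  -9.6] 0.10588338510935946
bottle L [615.2  61.1] [614.6  62.2]
club M [599.7 -10.9] [600.5  -9.3]
caddy R [630.  -78.1] [629.3 -76.2]
small [657.4  -4.8] [657.8  -4.2]
tt [ 493.  -317.8   40. ]
tin [351.7 123.4  20. ]
block [366.5  24.1  20. ]
pen [ 369.1 -108.3   10. ]
decoy [ 778.5 -148.3   52. ]
```

```bash
cat >> h.py <<'E'
def delta(p,yaw):
    s=read_state(); R=Ro.from_euler('xyz',s["tool_rot"]); T=Ro.from_euler('xyz',[np.pi,0,yaw])
    print("at",np.round(s["tool_pos"],1),np.round(s["tool_rot"],4),"t",round(s["time_s"],1),"| shift",np.round(R.inv().apply(np.array(p)-s["tool_pos"]),1),"turn",np.round((R.inv()*T).as_rotvec(),4))
E
python3 -c "
from h import *
delta((615,61.6,250),-np.pi/2)"
```

```text
at [ 239.4 -494.6  199.6] [ 3.1399e+00 -1.0000e-04 -2.6909e+00] t 0.1 | shift [-580.3  337.2  -49.9] turn [ 1.5000e-03  9.0000e-04 -1.1201e+00]
```

Call:
{"api": "send_rows", "payload": {
  "targets": "1 0 0 -50 0 0 0; 1 -580 337.5 -50 0 0 -1.12; 1 -580 337.5 -50 0 0 -1.12; 1 -580 337.5 -50 0 0 -1.12; 1 -580 337.5 -50 0 0 -1.12; 1 -580 337.5 -50 0 0 -1.12; 1 -580 337.5 -50 0 0 -1.12; 1 -580 337.5 -50 0 0 -1.12; 1 -580 337.5 -50 0 0 -1.12; 1 -580 337.5 -50 0 0 -1.12; 1 -580 337.5 -50 0 0 -1.12; 1 -580 337.5 -50 0 0 -1.12; 1 -580 337.5 -50 0 0 -1.12; 1 -580 337.5 -50 0 0 -1.12; 1 -580 337.5 -50 0 0 -1.12; 1 -580 337.5 -50 0 0 -1.12; 1 -580 337.5 -50 0 0 -1.12; 1 -580 337.5 -50 0 0 -1.12; 1 -580 337.5 -50 0 0 -1.12; 1 -580 337.5 -50 0 0 -1.12",
  "newtons": 30
}}

```text
time_s: 1.77
tool_pos: [614.5, 61.6, 249.5]
tool_rot: [3.14, -0.001, -1.57]
force: [0.2, -0.0, 1.5]
gripper_width: 1.002
finger_force: 0.0
```

```bash
python3 -c "
from h import *
delta((615,61.6,250),-np.pi/2)
print(read_state()['joint_positions'])
im=read_camera('wrist'); cv2.imwrite('pics/w1.png',cv2.resize(im[:,:,::-1],(800,600),interpolation=cv2.INTER_CUBIC))
for n,p in dict(b=(615,61.6,164),cl=(600,-10,164),ca=(629.6,-77,164),s=(657.6,-4.5,76)).items():
    s=read_state();T=np.array(camera_info('wrist')['T_tool_cam']);Rt=Ro.from_euler('xyz',s['tool_rot']).as_matrix()
    q=T[:3,:3].T@(Rt.T@(np.array(p)-s['tool_pos'])-T[:3,3]); uv=camera_info('wrist')['mtx']@q; print(n,uv[:2]/uv[2]*1.5625)
"
```

```text
at [614.5  61.6 249.5] [ 3.1400e+00 -7.0000e-04 -1.5701e+00] t 1.8 | shift [-0.  -0.5 -0.5] turn [ 0.0016 -0.0007  0.0007]
[ 3.52603123e-01  3.90073960e-01  4.21882715e-01  9.96703694e-05
 -1.60429649e+00 -3.51896813e-01]
b [393.10482254 291.62978607]
cl [418.0786781 177.6309096]
ca [366.49815909  50.80359828]
s [340.21019766 180.88061486]
```

View pics/w1.png

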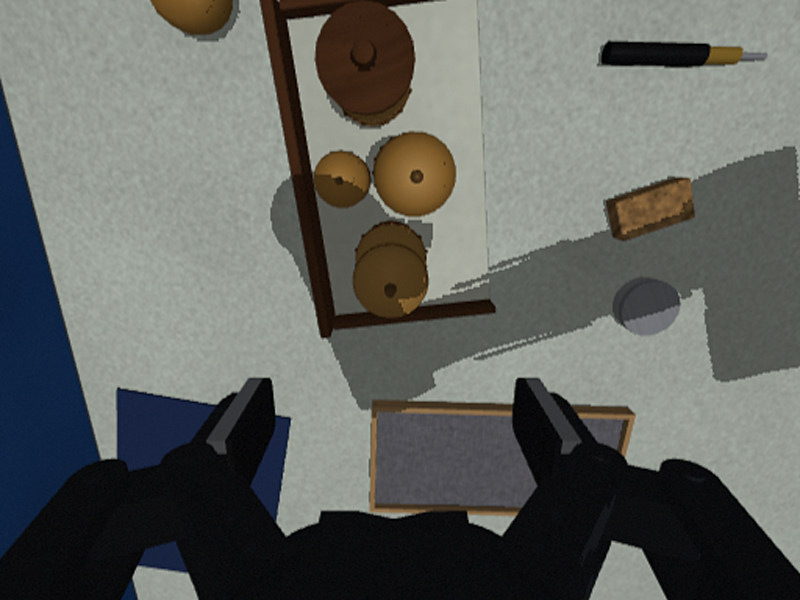

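The wrist picture shows the bottle's stem at (390,290), the club's at (417,176) and the caddy's knob at (363,50). All are within 3 px of the prediction, so the top-view positions hold. Next I descend on the bottle and grip it.

Call:
{"api": "send_rows", "payload": {
  "targets": "1 0 0 30 0 0 0; 1 0 0 60 0 0 0; 1 0 0 90 0 0 0; 1 0 0 110 0 0 0; 1 0 0 130 0 0 0; 1 0 0 140 0 0 0; 1 0 0 143 0 0 0; 1 0 0 143 0 0 0; -1 0 0 143 0 0 0; -1 0 0 143 0 0 0; -1 0 0 143 0 0 0; -1 0 0 143 0 0 0; -1 0 0 143 0 0 0; -1 0 0 143 0 0 0; -1 0 0 143 0 0 0; -1 0 0 143 0 0 0; -1 0 0 143 0 0 0; -1 0 0 143 0 0 0; -1 0 0 143 0 0 0",
  "newtons": 30
}}

```text
time_s: 3.4
tool_pos: [615.7, 61.5, 109.0]
tool_rot: [-3.139, 0.0, -1.57]
force: [-0.4, -0.4, 5.6]
gripper_width: 0.545
finger_force: 29.5
```

```bash
python3 -c "
from h import *
im=read_camera('side'); cv2.imwrite('pics/s1.png',cv2.resize(im[130:270,190:330,::-1],(560,560),interpolation=cv2.INTER_CUBIC))
print(read_state()['moment'],read_state()['force'])
"
```

```text
[ 0.05049223  0.20067012 -0.033989  ] [0.40306393 0.82170453 6.15402117]
```

View pics/s1.png

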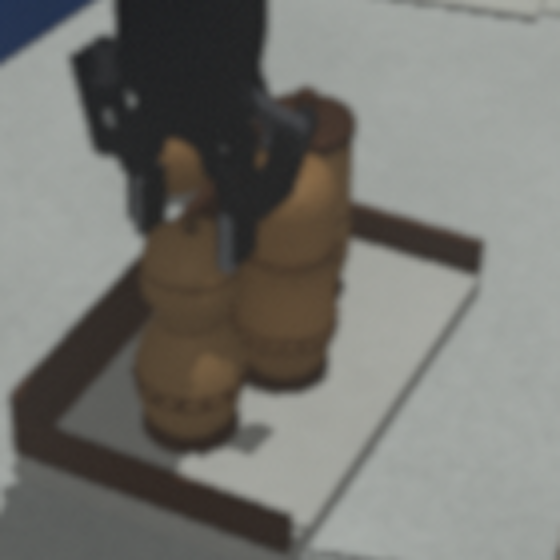

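The fingers hold the bottle's upper lobe, but a little high: the tip is at (228,270) and the lobe spans rows 215–300. I will regrip 8 mm lower.

Call:
{"api": "send_rows", "payload": {
  "targets": "0.8 0 0 0 0 0 0; 0.9 0 0 0 0 0 0; 1 0 0 0 0 0 0; 1 0 0 0 0 0 0; 1 0 0 4 0 0 0; 1 0 0 8 0 0 0; 1 0 0 8 0 0 0; -1 0 0 8 0 0 0; -1 0 0 8 0 0 0; -1 0 0 8 0 0 0; -1 0 0 8 0 0 0; -1 0 0 8 0 0 0; -1 0 0 8 0 0 0; -1 0 0 8 0 0 0; -1 0 0 8 0 0 0; -1 0 0 8 0 0 0",
  "newtons": 30
}}

```text
time_s: 4.78
tool_pos: [615.0, 61.4, 100.0]
tool_rot: [-3.14, 0.0, -1.571]
force: [-0.1, -0.3, 4.7]
gripper_width: 0.605
finger_force: 31.5
```

Call:
{"api": "send_rows", "payload": {
  "targets": "-1 0 0 -6 0 0 0; -1 0 0 -16 0 0 0; -1 0 0 -32 0 0 0; -1 0 0 -52 0 0 0; -1 0 0 -72 0 0 0; -1 -6 0 -84 0 0 0; -1 -18 1 -90 0 0 0; -1 -36 2 -90 0 0 0; -1 -60 4 -90 0 0 0; -1 -86 6 -90 0 0 0; -1 -112 8 -90 0 0 0; -1 -138 10 -90 0 0 0; -1 -164 12 -90 0 0 0; -1 -190 14 -90 0 0 0; -1 -214 15 -90 0 0 0; -1 -234 16 -90 0 0 0; -1 -248 17 -90 0 0 0; -1 -256 17.5 -88 0 0 0; -1 -256 17.5 -80 0 0 0; -1 -256 17.5 -66 0 0 0",
  "newtons": 30
}}

```text
time_s: 6.45
tool_pos: [597.7, 317.6, 165.9]
tool_rot: [-3.14, 0.001, -1.57]
force: [0.0, -0.3, -0.4]
gripper_width: 0.601
finger_force: 31.7
```

```bash
python3 -c "
from h import *
delta((597.6,317.8,85),-np.pi/2);print(read_state()['force'])
im=read_camera('wrist'); cv2.imwrite('pics/w2.png',cv2.resize(im[:,:,::-1],(640,480),interpolation=cv2.INTER_CUBIC))
"
```

```text
at [597.7 317.6 165.9] [-3.1395e+00  1.0000e-03 -1.5705e+00] t 6.5 | shift [-0.1  0.3 80.9] turn [-0.0021  0.001   0.0003]
[ 0.02373769 -0.27867935 -0.37992995]
```

View pics/w2.png

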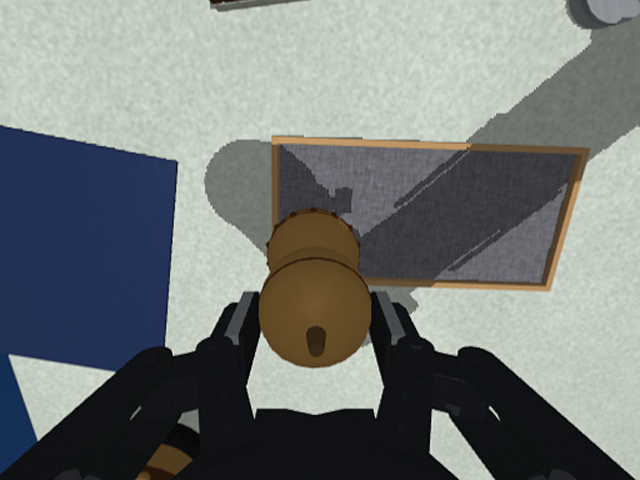

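Call:
{"api": "send_rows", "payload": {
  "targets": "-1 0 0 8 0 0 0; -1 0 0 22 0 0 0; -1 0 0 40 0 0 0; -1 0 0 56 0 0 0; -1 0 0 68 0 0 0; -1 0 0 75 0 0 0; -1 0 0 79 0 0 0; -1 0 0 81 0 0 0; -1 0 0 82 0 0 0; -1 0 0 82.5 0 0 0; -1 0 0 82.5 0 0 0"
}}

```text
time_s: 7.42
tool_pos: [597.6, 317.6, 84.1]
tool_rot: [-3.14, 0.001, -1.571]
force: [-1.4, -0.4, 0.9]
gripper_width: 0.599
finger_force: 32.2
```

Call:
{"api": "send_rows", "payload": {
  "targets": "0.7 0 0 0 0 0 0; 0.8 0 0 0 0 0 0; 0.9 0 0 0 0 0 0; 1 0 0 0 0 0 0; 1 0 0 0 0 0 0; 1 0 0 -10 0 0 0; 1 0 0 -40 0 0 0; 1 0 0 -75 0 0 0; 1 0 0 -110 0 0 0; 1 20 0 -120 0 0 0; 1 60 0 -120 0 0 0; 1 100 0 -120 0 0 0; 1 140 0 -120 0 0 0; 1 180 0 -120 0 0 0; 1 220 -1 -120 0 0 0; 1 260 -2 -120 0 0 0; 1 300 -2.5 -120 0 0 0; 1 327.5 -2.5 -120 0 0 0; 1 327.5 -2.5 -120 0 0 0"
}}

```text
time_s: 9.0
tool_pos: [599.4, -15.2, 204.1]
tool_rot: [-3.14, -0.001, -1.576]
force: [-0.5, 0.1, 0.5]
gripper_width: 1.0
finger_force: 0.0
```

```bash
python3 -c "
from h import *
delta((600,-9.8,97),-np.pi/2);print(read_state()['force'])
"
```

```text
at [599.4 -15.2 204.1] [-3.1404e+00 -1.2000e-03 -1.5756e+00] t 9.0 | shift [ -5.6  -0.5 107.1] turn [-0.0012 -0.0012 -0.0048]
[-0.47249995  0.10136155  0.49630391]
```

Call:
{"api": "send_rows", "payload": {
  "targets": "1 0 0 0 0 0 0; 1 0 0 20 0 0 0; 1 0 0 50 0 0 0; 1 0 0 80 0 0 0; 1 0 0 95 0 0 0; 1 0 0 104 0 0 0; 1 0 0 107 0 0 0; 1 0 0 107 0 0 0; -1 0 0 107 0 0 0; -1 0 0 107 0 0 0; -1 0 0 107 0 0 0; -1 0 0 107 0 0 0; -1 0 0 107 0 0 0; -1 0 0 107 0 0 0; -1 0 0 107 0 0 0; -1 0 0 107 0 0 0; -1 0 0 107 0 0 0; -1 0 0 107 0 0 0",
  "newtons": 30
}}

```text
time_s: 10.5
tool_pos: [600.8, -10.1, 97.5]
tool_rot: [-3.138, 0.0, -1.571]
force: [-0.1, 0.4, 6.3]
gripper_width: 0.619
finger_force: 32.1
```

Call:
{"api": "send_rows", "payload": {
  "targets": "-1 0 0 -6 0 0 0; -1 0 0 -16 0 0 0; -1 0 0 -32 0 0 0; -1 0 0 -52 0 0 0; -1 0 0 -72 0 0 0; -1 -8 3 -84 0 0 0; -1 -24 8 -90 0 0 0; -1 -48 16 -90 0 0 0; -1 -78 25 -90 0 0 0; -1 -110 36 -90 0 0 0; -1 -142 46 -90 0 0 0; -1 -174 56 -90 0 0 0; -1 -206 67 -90 0 0 0; -1 -238 77 -90 0 0 0; -1 -268 87 -90 0 0 0; -1 -295 96 -90 0 0 0; -1 -315 102 -90 0 0 0; -1 -326 106 -90 0 0 0; -1 -331.5 107.5 -88 0 0 0; -1 -331.5 107.5 -82 0 0 0"
}}

```text
time_s: 12.17
tool_pos: [492.3, 322.3, 178.5]
tool_rot: [-3.14, 0.001, -1.57]
force: [0.0, -0.8, -0.7]
gripper_width: 0.609
finger_force: 31.8
```

```bash
python3 -c "
from h import *
delta((492.7,321.6,81.5),-np.pi/2);print(read_state()['force'])
"
```

```text
at [492.3 322.3 178.5] [-3.1404e+00  9.0000e-04 -1.5698e+00] t 12.2 | shift [ 0.7 -0.2 97. ] turn [-0.0012  0.0009  0.001 ]
[ 0.0163345  -0.795494   -0.71884961]
```

Call:
{"api": "send_rows", "payload": {
  "targets": "-1 0 0 8 0 0 0; -1 0 0 24 0 0 0; -1 0 0 44 0 0 0; -1 0 0 64 0 0 0; -1 0 0 80 0 0 0; -1 0 0 89 0 0 0; -1 0 0 94 0 0 0; -1 0 0 96 0 0 0; -1 0 0 97 0 0 0; -1 0 0 97.5 0 0 0; -1 0 0 97.5 0 0 0"
}}

```text
time_s: 13.08
tool_pos: [492.8, 321.7, 81.6]
tool_rot: [-3.14, 0.001, -1.571]
force: [-0.4, -0.7, 2.0]
gripper_width: 0.611
finger_force: 32.1
```

Call:
{"api": "send_rows", "payload": {
  "targets": "0.7 0 0 0 0 0 0; 0.8 0 0 0 0 0 0; 0.9 0 0 0 0 0 0; 1 0 0 0 0 0 0; 1 0 0 -10 0 0 0; 1 0 0 -40 0 0 0; 1 0 0 -80 0 0 0; 1 0 0 -115 0 0 0; 1 20 -7 -125 0 0 0; 1 58 -20 -125 0 0 0; 1 96 -33 -125 0 0 0; 1 134 -46 -125 0 0 0; 1 172 -59 -125 0 0 0; 1 210 -72 -125 0 0 0; 1 248 -85 -125 0 0 0; 1 286 -98 -125 0 0 0; 1 324 -111 -125 0 0 0; 1 362 -125 -125 0 0 0; 1 390 -134 -125 0 0 0; 1 398 -137 -125 0 0 0"
}}

```text
time_s: 14.75
tool_pos: [629.7, -81.0, 205.6]
tool_rot: [3.141, -0.001, -1.575]
force: [-0.8, 2.1, 0.0]
gripper_width: 1.001
finger_force: 0.0
```

```bash
python3 -c "
from h import *
delta((629.6,-76.6,97),-np.pi/2)
im=read_camera('top'); cv2.imwrite('pics/t2.png',cv2.resize(im[150:350,60:340,::-1],(784,560),interpolation=cv2.INTER_CUBIC))
"
```

```text
at [629.7 -81.  205.6] [ 3.1413e+00 -1.2000e-03 -1.5748e+00] t 14.8 | shift [-4.500e+00  1.000e-01  1.085e+02] turn [ 0.0003 -0.0012 -0.004 ]
```

View pics/t2.png

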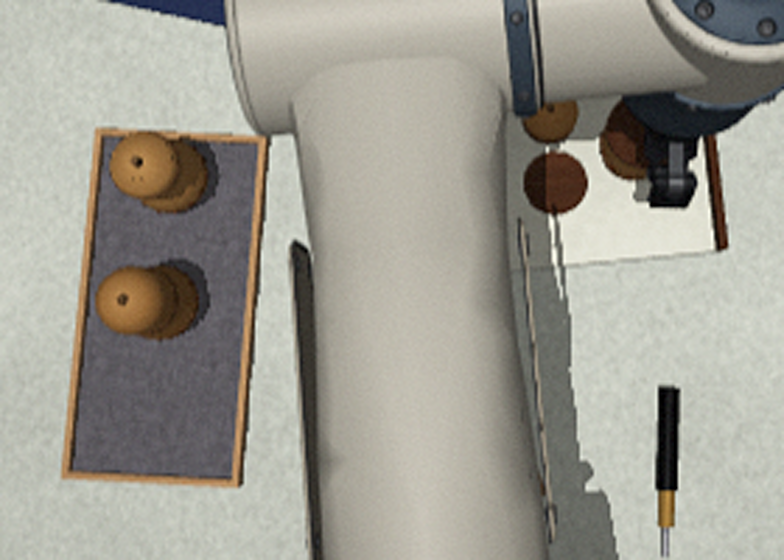

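The bottle, with its top at (137,162), and the club, at (122,299), stand upright on the tray. The small gourd is still in place at (550,115). Next is the caddy.

Call:
{"api": "send_rows", "payload": {
  "targets": "1 0 0 0 0 0 0; 1 0 0 20 0 0 0; 1 0 0 50 0 0 0; 1 0 0 80 0 0 0; 1 0 0 97 0 0 0; 1 0 0 106 0 0 0; 1 0 0 108.5 0 0 0; 1 0 0 108.5 0 0 0; -1 0 0 108.5 0 0 0; -1 0 0 108.5 0 0 0; -1 0 0 108.5 0 0 0; -1 0 0 108.5 0 0 0; -1 0 0 108.5 0 0 0; -1 0 0 108.5 0 0 0; -1 0 0 108.5 0 0 0; -1 0 0 108.5 0 0 0; -1 0 0 108.5 0 0 0; -1 0 0 108.5 0 0 0",
  "newtons": 30
}}

```text
time_s: 16.3
tool_pos: [630.3, -76.9, 99.2]
tool_rot: [-3.138, -0.001, -1.571]
force: [-0.7, -0.1, 6.1]
gripper_width: 0.681
finger_force: 31.6
```

```bash
python3 -c "
from h import *
delta((387.8,325.4,97-16),-np.pi/2)
"
```

```text
at [630.3 -76.9  99.2] [-3.1378e+00 -5.0000e-04 -1.5706e+00] t 16.3 | shift [-402.3  242.5   17.1] turn [-0.0037 -0.0005  0.0002]
```

Call:
{"api": "send_rows", "payload": {
  "targets": "-1 0 0 -6 0 0 0; -1 0 0 -18 0 0 0; -1 0 0 -38 0 0 0; -1 0 0 -62 0 0 0; -1 -2 1 -82 0 0 0; -1 -12 7 -94 0 0 0; -1 -30 18 -100 0 0 0; -1 -56 34 -100 0 0 0; -1 -86 52 -100 0 0 0; -1 -116 70 -100 0 0 0; -1 -148 89 -100 0 0 0; -1 -180 108 -100 0 0 0; -1 -212 128 -100 0 0 0; -1 -244 147 -100 0 0 0; -1 -276 166 -100 0 0 0; -1 -308 185 -100 0 0 0; -1 -340 205 -100 0 0 0; -1 -366 220 -100 0 0 0; -1 -386 233 -100 0 0 0; -1 -402 242 -100 0 0 0"
}}

```text
time_s: 17.97
tool_pos: [384.9, 327.1, 196.7]
tool_rot: [3.141, 0.0, -1.569]
force: [-0.6, 0.6, -1.0]
gripper_width: 0.679
finger_force: 32.6
```

```bash
python3 -c "
from h import *
read_camera('wrist');read_camera('wrist');delta((387.8,325.4,83.2),-np.pi/2);print(read_state()['force'])
"
```

```text
at [385.1 327.4 196.5] [ 3.1404e+00  3.0000e-04 -1.5676e+00] t 18.1 | shift [  2.1  -2.9 113.3] turn [0.0012 0.0003 0.0032]
[-0.32919872 -0.46591775 -1.44802913]
```

Call:
{"api": "send_rows", "payload": {
  "targets": "-1 0 0 0 0 0 0; -1 0 0 15 0 0 0; -1 0 0 35 0 0 0; -1 0 0 58 0 0 0; -1 0 0 80 0 0 0; -1 0 0 96 0 0 0; -1 0 0 106 0 0 0; -1 0 0 111 0 0 0; -1 0 0 113 0 0 0; -1 0 0 114 0 0 0; -1 0 0 114 0 0 0"
}}

```text
time_s: 18.98
tool_pos: [387.7, 325.8, 83.7]
tool_rot: [-3.141, 0.001, -1.571]
force: [0.4, 0.4, -1.5]
gripper_width: 0.681
finger_force: 32.6
```

Call:
{"api": "send_rows", "payload": {
  "targets": "-1 0 0 0.5 0 0 0; -1 0 0 1 0 0 0; -1 0 0 1 0 0 0"
}}

```text
time_s: 19.23
tool_pos: [387.8, 326.2, 83.2]
tool_rot: [-3.14, 0.002, -1.57]
force: [-0.4, -0.1, 4.2]
gripper_width: 0.674
finger_force: 33.0
```

Call:
{"api": "send_rows", "payload": {
  "targets": "0.75 0 0 0 0 0 0; 0.85 0 0 0 0 0 0; 0.95 0 0 0 0 0 0; 1 0 0 0 0 0 0; 1 0 0 -10 0 0 0; 1 0 0 -40 0 0 0; 1 0 0 -80 0 0 0; 1 0 0 -115 0 0 0; 1 20 -16 -125 0 0 0.1; 1 50 -41 -125 0 0 0.2; 1 80 -65 -125 0 0 0.32; 1 112 -91 -125 0 0 0.44; 1 144 -118 -125 0 0 0.56; 1 176 -144 -125 0 0 0.68; 1 208 -170 -125 0 0 0.8; 1 240 -196 -125 0 0 0.92; 1 272 -222 -125 0 0 1.04; 1 300 -245 -125 0 0 1.16; 1 320 -261 -125 0 0 1.28; 1 330.5 -270 -125 0 0 1.4"
}}

```text
time_s: 20.9
tool_pos: [658.3, -8.3, 206.6]
tool_rot: [-3.141, -0.001, -2.98]
force: [-1.1, 0.5, -0.7]
gripper_width: 1.0
finger_force: 0.0
```

Call:
{"api": "send_rows", "payload": {
  "targets": "1 0 0 0 0 0 0.065; 1 0 0 0 0 0 0.065; 1 0 0 0 0 0 0.065"
}}

```text
time_s: 21.15
tool_pos: [657.1, -5.2, 207.3]
tool_rot: [-3.142, 0.0, -3.034]
force: [0.4, 0.6, -0.2]
gripper_width: 0.998
finger_force: 0.0
```

```bash
python3 -c "
from h import *
delta((657.6,-4.5,25),-np.pi+.106)
im=read_camera('wrist'); cv2.imwrite('pics/w3.png',cv2.resize(im[:,:,::-1],(800,600),interpolation=cv2.INTER_CUBIC))
s=read_state();T=np.array(camera_info('wrist')['T_tool_cam']);Rt=Ro.from_euler('xyz',s['tool_rot']).as_matrix()
q=T[:3,:3].T@(Rt.T@(np.array([657.6,-4.5,76])-s['tool_pos'])-T[:3,3]); uv=camera_info('wrist')['mtx']@q; print(uv[:2]/uv[2]*1.5625)
"
```

```text
at [657.1  -5.2 207.3] [-3.1416e+00  1.0000e-04 -3.0338e+00] t 21.1 | shift [ -0.5   0.6 182.3] turn [-0.      0.0001  0.0018]
[392.9194654  273.03811507]
```

View pics/w3.png

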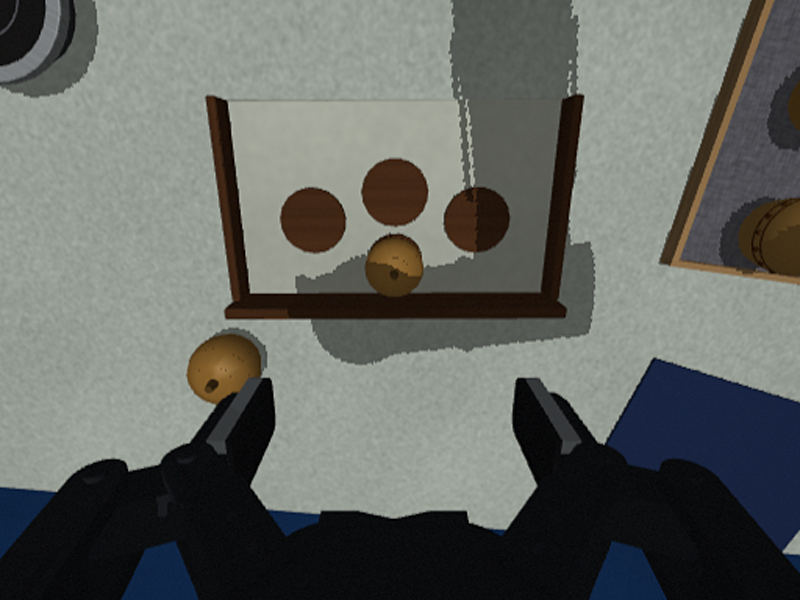

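The small gourd's stem is at (394,274), against a prediction of (393,273). The three discs are empty. Next I grasp it across the display's y.

Call:
{"api": "send_rows", "payload": {
  "targets": "1 0 0 20 0 0 0; 1 0 0 50 0 0 0; 1 0 0 85 0 0 0; 1 0 0 120 0 0 0; 1 0 0 145 0 0 0; 1 0 0 165 0 0 0; 1 0 0 177 0 0 0; 1 0 0 183 0 0 0; 1 0 0 185 0 0 0; 1 0 0 185 0 0 0; -1 0 0 185 0 0 0; -1 0 0 185 0 0 0; -1 0 0 185 0 0 0; -1 0 0 185 0 0 0; -1 0 0 185 0 0 0; -1 0 0 185 0 0 0; -1 0 0 185 0 0 0; -1 0 0 185 0 0 0; -1 0 0 185 0 0 0; -1 0 0 185 0 0 0",
  "newtons": 25
}}

```text
time_s: 22.87
tool_pos: [657.8, -4.9, 23.1]
tool_rot: [-3.142, 0.002, -3.035]
force: [-1.8, 0.7, 5.3]
gripper_width: 0.498
finger_force: 24.9
```

```bash
python3 -c "
from h import *
delta((493,-317.8,22+16),-np.pi+.106)
"
```

```text
at [657.8  -4.9  23.1] [-3.1415e+00  1.8000e-03 -3.0355e+00] t 22.9 | shift [ 197.  -293.6  -15.2] turn [-0.0001  0.0018  0.0001]
```

Call:
{"api": "send_rows", "payload": {
  "targets": "0.6 0 0 0 0 0 0; 0.75 0 0 0 0 0 0; 0.9 0 0 0 0 0 0; 0.9 0 0 0 0 0 0; 0.9 0 0 3 0 0 0; 0.9 0 0 5 0 0 0; 0.9 0 0 5 0 0 0; -1 0 0 5 0 0 0; -1 0 0 5 0 0 0; -1 0 0 5 0 0 0; -1 0 0 5 0 0 0; -1 0 0 5 0 0 0; -1 0 0 5 0 0 0; -1 0 0 5 0 0 0; -1 0 0 5 0 0 0; -1 0 0 5 0 0 0",
  "newtons": 25
}}

```text
time_s: 24.2
tool_pos: [657.5, -5.0, 17.3]
tool_rot: [-3.142, 0.001, -3.036]
force: [0.4, 0.6, 4.1]
gripper_width: 0.54
finger_force: 26.1
```

```bash
python3 -c "
from h import *
delta((493,-317.8,17+16),-np.pi+.106)
im=read_camera('side'); cv2.imwrite('pics/s3.png',cv2.resize(im[130:270,190:330,::-1],(560,560),interpolation=cv2.INTER_CUBIC))
"
```

```text
at [657.5  -5.   17.3] [-3.1415e+00  8.0000e-04 -3.0357e+00] t 24.2 | shift [ 196.6 -293.6  -15.9] turn [-0.0001  0.0008 -0.0001]
```

View pics/s3.png

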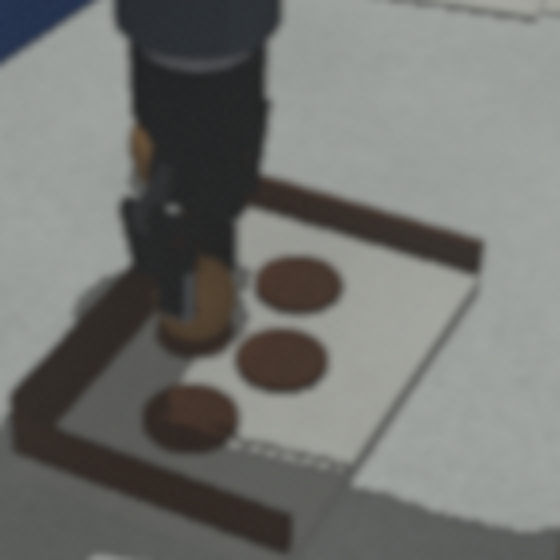

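The small gourd is now held at its equator; the width of 0.54 matches 48 mm. I lift it and carry it to the turntable.

Call:
{"api": "send_rows", "payload": {
  "targets": "-1 0 0 -6 0 0 0; -1 0 0 -18 0 0 0; -1 0 0 -36 0 0 0; -1 0 0 -58 0 0 0; -1 0 0 -80 0 0 0; -1 4 -6 -94 0 0 0; -1 14 -20 -100 0 0 0; -1 30 -44 -100 0 0 0; -1 48 -71 -100 0 0 0; -1 66 -98 -100 0 0 0; -1 84 -125 -100 0 0 0; -1 102 -152 -100 0 0 0; -1 120 -179 -100 0 0 0; -1 138 -206 -100 0 0 0; -1 156 -233 -100 0 0 0; -1 172 -257 -100 0 0 0; -1 185 -276 -100 0 0 0; -1 193 -288 -100 0 0 0; -1 196.5 -293.5 -100 0 0 0; -1 196.5 -293.5 -100 0 0 0"
}}

```text
time_s: 25.92
tool_pos: [491.1, -318.6, 116.2]
tool_rot: [3.141, -0.001, -3.038]
force: [0.0, -0.1, -1.2]
gripper_width: 0.539
finger_force: 25.8
```

```bash
python3 -c "
from h import *
im=read_camera('wrist');delta((493,-317.8,33.3),-np.pi+.106);print(read_state()['force'])
cv2.imwrite('pics/w4.png',cv2.resize(im[:,:,::-1],(800,600),interpolation=cv2.INTER_CUBIC))
s=read_state();T=np.array(camera_info('wrist')['T_tool_cam']);Rt=Ro.from_euler('xyz',s['tool_rot']).as_matrix()
for p in [(493,-317.8,40),(493,-255.8,40),(493,-379.8,40),(431,-317.8,40)]:
  q=T[:3,:3].T@(Rt.T@(np.array(p)-s['tool_pos'])-T[:3,3]); uv=camera_info('wrist')['mtx']@q; print(uv[:2]/uv[2]*1.5625)
"
```

```text
at [ 491.9 -317.8  116.3] [ 3.1407e+00 -9.0000e-04 -3.0372e+00] t 26.0 | shift [-1.1 -0.2 83. ] turn [ 0.0009 -0.0009 -0.0016]
[ 0.91843142  0.85952937 -0.05141366]
[392.08106532 296.24242499]
[489.02826724 305.90639172]
[293.63049701 286.42859851]
[403.04927196 195.91446157]
```

View pics/w4.png

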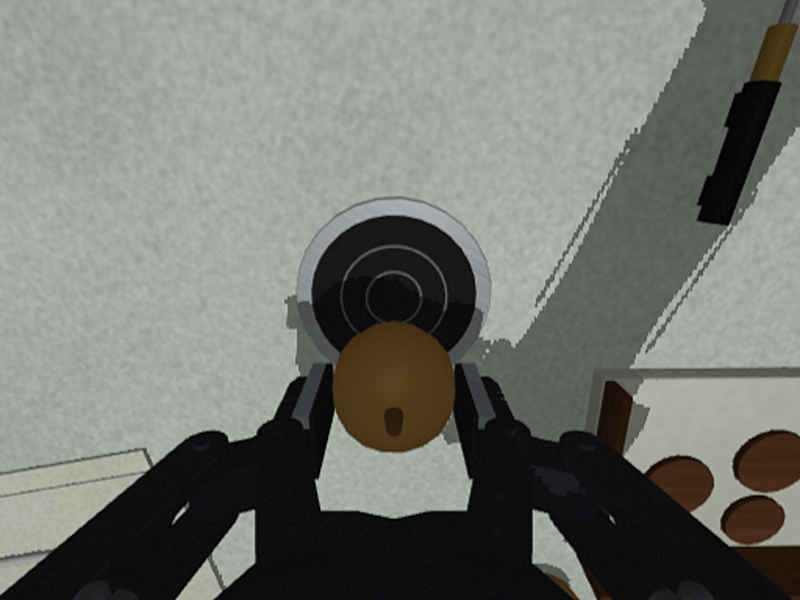

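The rings are centred at (393,297), against a prediction of (392,296), so the turntable position holds. I lower the gourd there.

Call:
{"api": "send_rows", "payload": {
  "targets": "-1 0 0 8 0 0 0; -1 0 0 22 0 0 0; -1 0 0 40 0 0 0; -1 0 0 56 0 0 0; -1 0 0 68 0 0 0; -1 0 0 76 0 0 0; -1 0 0 80 0 0 0; -1 0 0 82 0 0 0; -1 0 0 83 0 0 0; -1 0 0 83.5 0 0 0; -1 0 0 83.5 0 0 0"
}}

```text
time_s: 26.88
tool_pos: [493.2, -317.8, 34.0]
tool_rot: [-3.141, 0.001, -3.036]
force: [-0.3, 0.0, -0.7]
gripper_width: 0.535
finger_force: 25.8
```

Call:
{"api": "send_rows", "payload": {
  "targets": "-1 0 0 0.6 0 0 0; -1 0 0 1.2 0 0 0; -1 0 0 1.2 0 0 0"
}}

```text
time_s: 27.13
tool_pos: [493.3, -317.9, 33.3]
tool_rot: [-3.141, 0.001, -3.036]
force: [-0.0, 1.8, 5.1]
gripper_width: 0.535
finger_force: 26.3
```

Call:
{"api": "send_rows", "payload": {
  "targets": "0.6 0 0 0 0 0 0; 0.7 0 0 0 0 0 0; 0.8 0 0 0 0 0 0; 0.9 0 0 0 0 0 0; 1 0 0 0 0 0 0; 1 0 0 -8 0 0 0; 1 0 0 -30 0 0 0; 1 0 0 -65 0 0 0; 1 0 0 -105 0 0 0; 1 0 0 -145 0 0 0; 1 0 0 -170 0 0 0; 1 0 0 -175 0 0 0; 1 0 0 -175 0 0 0"
}}

```text
time_s: 28.22
tool_pos: [493.8, -318.2, 210.2]
tool_rot: [-3.139, 0.005, -3.036]
force: [-1.0, -0.6, -0.9]
gripper_width: 0.998
finger_force: 0.0
```

```bash
python3 -c "
from h import *
im=read_camera('wrist');delta((387.8,326.0,208),-np.pi/2);print(read_state()['force'])
cv2.imwrite('pics/w5.png',cv2.resize(im[:,:,::-1],(640,480),interpolation=cv2.INTER_CUBIC))
"
```

```text
at [ 493.  -317.6  207.9] [-3.1413e+00  1.6000e-03 -3.0358e+00] t 28.3 | shift [ 3.660e+01  6.511e+02 -4.000e-01] turn [-1.400e-03  1.100e-03 -1.465e+00]
[-0.57247051  0.63718877 -0.36010946]
```

View pics/w5.png

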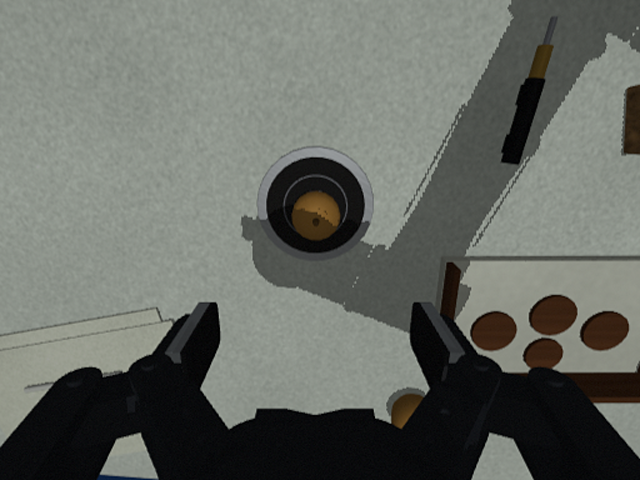

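The small gourd stands centred on the turntable at (316,215). Next I fetch the caddy from the tray.

Call:
{"api": "send_rows", "payload": {
  "targets": "1 1 18 0 0 0 0; 1 3 50 0 0 0 -0.1; 1 5 88 0 0 0 -0.2; 1 7 126 0 0 0 -0.3; 1 9 164 0 0 0 -0.4; 1 11 202 0 0 0 -0.5; 1 13 240 0 0 0 -0.6; 1 15 278 0 0 0 -0.7; 1 18 316 0 0 0 -0.8; 1 20 354 0 0 0 -0.9; 1 22 392 0 0 0 -1; 1 24 430 0 0 0 -1.1; 1 26 468 0 0 0 -1.2; 1 28 506 0 0 0 -1.3; 1 30 544 0 0 0 -1.4; 1 32 582 0 0 0 -1.465; 1 34 616 0 0 0 -1.465; 1 36 640 0 0 0 -1.465; 1 36.5 651 0 0 0 -1.465; 1 36.5 651 0 0 0 -1.465"
}}

```text
time_s: 29.93
tool_pos: [386.5, 327.0, 205.0]
tool_rot: [3.139, -0.003, -1.568]
force: [0.8, -0.4, 0.2]
gripper_width: 0.999
finger_force: 0.0
```

```bash
python3 -c "
from h import *
im=read_camera('wrist');delta((387.8,326.0,82.5),-np.pi/2)
"
```

```text
at [386.9 325.7 205.5] [ 3.1394e+00 -2.8000e-03 -1.5694e+00] t 30.0 | shift [ -0.6  -1.1 123. ] turn [ 0.0022 -0.0028  0.0014]
```

Call:
{"api": "send_rows", "payload": {
  "targets": "1 0 0 0 0 0 0; 1 0 0 20 0 0 0; 1 0 0 50 0 0 0; 1 0 0 84 0 0 0; 1 0 0 106 0 0 0; 1 0 0 119 0 0 0; 1 0 0 124 0 0 0; 1 0 0 125 0 0 0; 1 0 0 125 0 0 0; -1 0 0 125 0 0 0; -1 0 0 125 0 0 0; -1 0 0 125 0 0 0; -1 0 0 125 0 0 0; -1 0 0 125 0 0 0; -1 0 0 125 0 0 0; -1 0 0 125 0 0 0; -1 0 0 125 0 0 0; -1 0 0 125 0 0 0; -1 0 0 125 0 0 0",
  "newtons": 30
}}

```text
time_s: 31.57
tool_pos: [388.4, 326.6, 83.8]
tool_rot: [-3.14, 0.002, -1.57]
force: [-0.9, -0.7, 4.0]
gripper_width: 0.681
finger_force: 31.3
```

```bash
python3 -c "
from h import *
delta((630.2,-77.1,100),-np.pi/2)
"
```

```text
at [388.4 326.6  83.8] [-3.1396e+00  2.1000e-03 -1.5703e+00] t 31.6 | shift [ 403.8 -241.6  -16.5] turn [-0.002   0.0021  0.0005]
```

Call:
{"api": "send_rows", "payload": {
  "targets": "-1 0 0 -6 0 0 0; -1 0 0 -18 0 0 0; -1 0 0 -38 0 0 0; -1 0 0 -64 0 0 0; -1 2 -1 -90 0 0 0; -1 14 -8 -108 0 0 0; -1 32 -19 -116 0 0 0; -1 58 -35 -116 0 0 0; -1 88 -53 -116 0 0 0; -1 120 -72 -116 0 0 0; -1 152 -91 -116 0 0 0; -1 184 -110 -116 0 0 0; -1 216 -129 -116 0 0 0; -1 248 -149 -116 0 0 0; -1 280 -168 -116 0 0 0; -1 312 -187 -116 0 0 0; -1 344 -206 -116 0 0 0; -1 370 -222 -116 0 0 0; -1 390 -234 -116 0 0 0; -1 403.5 -242 -116 0 0 0"
}}

```text
time_s: 33.23
tool_pos: [630.2, -80.1, 197.7]
tool_rot: [3.14, -0.0, -1.573]
force: [-0.1, 0.6, -2.4]
gripper_width: 0.677
finger_force: 32.6
```

Call:
{"api": "send_rows", "payload": {
  "targets": "-1 0 0 0 0 0 0; -1 0 0 0 0 0 0; -1 0 0 10 0 0 0; -1 0 0 26 0 0 0; -1 0 0 46 0 0 0; -1 0 0 66 0 0 0; -1 0 0 82 0 0 0; -1 0 0 91 0 0 0; -1 0 0 95 0 0 0; -1 0 0 97 0 0 0; -1 0 0 97 0 0 0; -1 0 0 97 0 0 0"
}}

```text
time_s: 34.23
tool_pos: [630.3, -77.5, 102.3]
tool_rot: [-3.14, -0.0, -1.57]
force: [0.3, 0.3, -1.7]
gripper_width: 0.678
finger_force: 32.6
```

```bash
python3 -c "
from h import *
delta((630.2,-77,99.8),-np.pi/2);print(read_state()['force'])
"
```

```text
at [630.3 -77.5 102.3] [-3.1397e+00 -1.0000e-04 -1.5705e+00] t 34.2 | shift [-0.5  0.1  2.5] turn [-0.0019 -0.0001  0.0003]
[ 0.27709998  0.28269249 -1.66534508]
```

Call:
{"api": "send_rows", "payload": {
  "targets": "-1 0 0 1 0 0 0; -1 0 0 2 0 0 0; -1 0 0 2.8 0 0 0; -1 0 0 2.8 0 0 0"
}}

```text
time_s: 34.57
tool_pos: [630.4, -78.0, 99.9]
tool_rot: [-3.139, -0.001, -1.571]
force: [-1.8, -0.0, 4.4]
gripper_width: 0.673
finger_force: 33.1
```

Call:
{"api": "send_rows", "payload": {
  "targets": "0.75 0 0 0 0 0 0; 0.85 0 0 0 0 0 0; 0.95 0 0 0 0 0 0; 1 0 0 0 0 0 0; 1 0 0 -10 0 0 0; 1 0 0 -40 0 0 0; 1 0 0 -80 0 0 0; 1 0 0 -106 0 0 0; 1 -20 7 -110 0 0 0; 1 -58 20 -110 0 0 0; 1 -96 33 -110 0 0 0; 1 -134 46 -110 0 0 0; 1 -172 59 -110 0 0 0; 1 -210 72 -110 0 0 0; 1 -248 85 -110 0 0 0; 1 -286 98 -110 0 0 0; 1 -324 111 -110 0 0 0; 1 -362 125 -110 0 0 0; 1 -390 134 -110 0 0 0; 1 -399 137.5 -110 0 0 0"
}}

```text
time_s: 36.23
tool_pos: [490.6, 325.1, 208.7]
tool_rot: [-3.142, 0.001, -1.567]
force: [0.1, 0.6, -0.1]
gripper_width: 1.0
finger_force: 0.0
```

```bash
python3 -c "
from h import *
read_camera('wrist');read_camera('wrist');im=read_camera('top');delta((492.8,321.7,81),-np.pi/2)
cv2.imwrite('pics/t3.png',cv2.resize(im[100:380,50:430,::-1],(760,560),interpolation=cv2.INTER_CUBIC))
"
```

```text
at [492.1 321.7 208.8] [-3.1412e+00 -1.0000e-04 -1.5693e+00] t 36.4 | shift [  0.   -0.7 127.8] turn [-0.0004 -0.0001  0.0015]
```

View pics/t3.png

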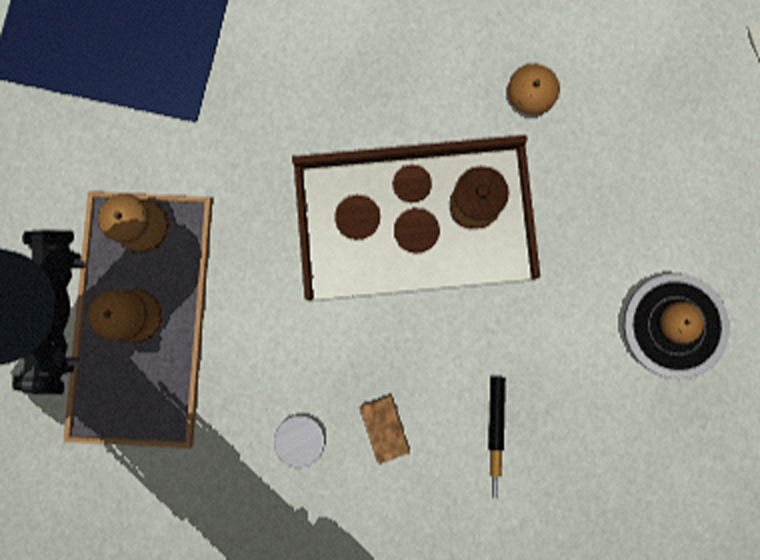

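The caddy's knob is at (483,191) in this crop, which is (455.5,305.5) at full scale against (454,306) at the start, so it is back on its disc. The small gourd is centred, the tools are unmoved, and the club is next.

Call:
{"api": "send_rows", "payload": {
  "targets": "1 0 0 20 0 0 0; 1 0 0 50 0 0 0; 1 0 0 84 0 0 0; 1 0 0 108 0 0 0; 1 0 0 121 0 0 0; 1 0 0 126 0 0 0; 1 0 0 127.5 0 0 0; 1 0 0 127.5 0 0 0; -1 0 0 127.5 0 0 0; -1 0 0 127.5 0 0 0; -1 0 0 127.5 0 0 0; -1 0 0 127.5 0 0 0; -1 0 0 127.5 0 0 0; -1 0 0 127.5 0 0 0; -1 0 0 127.5 0 0 0; -1 0 0 127.5 0 0 0; -1 0 0 127.5 0 0 0; -1 0 0 127.5 0 0 0",
  "newtons": 30
}}

```text
time_s: 37.88
tool_pos: [492.9, 321.8, 82.3]
tool_rot: [-3.139, 0.001, -1.57]
force: [-0.6, -0.6, 4.7]
gripper_width: 0.615
finger_force: 32.1
```

```bash
python3 -c "
from h import *
delta((600.6,-10,97.5),-np.pi/2)
"
```

```text
at [492.9 321.8  82.3] [-3.1395e+00  1.3000e-03 -1.5703e+00] t 37.9 | shift [ 331.9 -107.5  -15.4] turn [-0.0021  0.0013  0.0005]
```

Call:
{"api": "send_rows", "payload": {
  "targets": "-1 0 0 -6 0 0 0; -1 0 0 -18 0 0 0; -1 0 0 -38 0 0 0; -1 0 0 -64 0 0 0; -1 2 -1 -88 0 0 0; -1 14 -5 -102 0 0 0; -1 32 -10 -106 0 0 0; -1 60 -19 -106 0 0 0; -1 90 -29 -106 0 0 0; -1 122 -40 -106 0 0 0; -1 154 -50 -106 0 0 0; -1 186 -60 -106 0 0 0; -1 216 -70 -106 0 0 0; -1 246 -80 -106 0 0 0; -1 274 -89 -106 0 0 0; -1 296 -96 -106 0 0 0; -1 312 -101 -106 0 0 0; -1 323 -105 -106 0 0 0; -1 329 -107 -106 0 0 0; -1 332 -107.5 -106 0 0 0"
}}

```text
time_s: 39.55
tool_pos: [599.7, -11.0, 186.5]
tool_rot: [3.141, 0.0, -1.571]
force: [0.3, -0.0, -1.2]
gripper_width: 0.61
finger_force: 31.8
```

Call:
{"api": "send_rows", "payload": {
  "targets": "-1 0 0 0 0 0 0; -1 0 0 0 0 0 0; -1 0 0 10 0 0 0; -1 0 0 26 0 0 0; -1 0 0 44 0 0 0; -1 0 0 62 0 0 0; -1 0 0 76 0 0 0; -1 0 0 84 0 0 0; -1 0 0 87 0 0 0; -1 0 0 88 0 0 0; -1 0 0 88 0 0 0; -1 0 0 88 0 0 0"
}}

```text
time_s: 40.55
tool_pos: [600.3, -10.4, 99.7]
tool_rot: [-3.14, 0.0, -1.571]
force: [-0.2, 0.4, -1.2]
gripper_width: 0.609
finger_force: 31.8
```

```bash
python3 -c "
from h import *
delta((600.6,-10,98.3),-np.pi/2);print(read_state()['force'])
"
```

```text
at [600.3 -10.4  99.7] [-3.1399e+00  3.0000e-04 -1.5706e+00] t 40.5 | shift [-0.4 -0.3  1.4] turn [-0.0017  0.0003  0.0002]
[-0.17144437  0.42895279 -1.19439538]
```

Call:
{"api": "send_rows", "payload": {
  "targets": "-1 0 0 0.7 0 0 0; -1 0 0 1.4 0 0 0; -1 0 0 2 0 0 0; -1 0 0 2 0 0 0"
}}

```text
time_s: 40.88
tool_pos: [600.3, -10.8, 98.3]
tool_rot: [-3.14, -0.0, -1.571]
force: [-1.4, 0.8, 4.7]
gripper_width: 0.609
finger_force: 32.4
```

Call:
{"api": "send_rows", "payload": {
  "targets": "0.7 0 0 0 0 0 0; 0.8 0 0 0 0 0 0; 0.9 0 0 0 0 0 0; 1 0 0 0 0 0 0; 1 0 0 -10 0 0 0; 1 0 0 -40 0 0 0; 1 0 0 -80 0 0 0; 1 0 0 -106 0 0 0; 1 -20 0 -110 0 0 0; 1 -58 0 -110 0 0 0; 1 -96 1 -110 0 0 0; 1 -134 1 -110 0 0 0; 1 -172 1.5 -110 0 0 0; 1 -210 2 -110 0 0 0; 1 -246 2 -110 0 0 0; 1 -278 2.5 -110 0 0 0; 1 -304 2.5 -110 0 0 0; 1 -320 2.5 -110 0 0 0; 1 -328 2.5 -110 0 0 0; 1 -328 2.5 -110 0 0 0"
}}

```text
time_s: 42.55
tool_pos: [597.0, 318.8, 206.7]
tool_rot: [3.141, -0.0, -1.569]
force: [0.6, -0.1, -0.3]
gripper_width: 1.005
finger_force: 0.0
```

```bash
python3 -c "
from h import *
read_camera('wrist');delta((597.6,317.6,83.5),-np.pi/2)
"
```

```text
at [597.2 317.5 207. ] [ 3.1416e+00 -3.0000e-04 -1.5701e+00] t 42.6 | shift [ -0.2  -0.4 123.5] turn [ 0.     -0.0003  0.0007]
```

Call:
{"api": "send_rows", "payload": {
  "targets": "1 0 0 20 0 0 0; 1 0 0 50 0 0 0; 1 0 0 84 0 0 0; 1 0 0 106 0 0 0; 1 0 0 119 0 0 0; 1 0 0 123.5 0 0 0; 1 0 0 125 0 0 0; 1 0 0 125 0 0 0; -1 0 0 125 0 0 0; -1 0 0 125 0 0 0; -1 0 0 125 0 0 0; -1 0 0 125 0 0 0; -1 0 0 125 0 0 0; -1 0 0 125 0 0 0; -1 0 0 125 0 0 0; -1 0 0 125 0 0 0; -1 0 0 125 0 0 0; -1 0 0 125 0 0 0",
  "newtons": 30
}}

```text
time_s: 44.1
tool_pos: [598.0, 317.8, 83.6]
tool_rot: [-3.139, 0.001, -1.57]
force: [-0.6, 0.2, 6.0]
gripper_width: 0.602
finger_force: 31.0
```

```bash
python3 -c "
from h import *
delta((615,61.4,100),-np.pi/2)
"
```

```text
at [598.  317.8  83.6] [-3.1390e+00  1.2000e-03 -1.5704e+00] t 44.1 | shift [256.4 -16.9 -16.6] turn [-0.0026  0.0012  0.0004]
```

Call:
{"api": "send_rows", "payload": {
  "targets": "-1 0 0 -6 0 0 0; -1 0 0 -18 0 0 0; -1 0 0 -38 0 0 0; -1 0 0 -64 0 0 0; -1 2 0 -88 0 0 0; -1 12 -1 -102 0 0 0; -1 28 -2 -106 0 0 0; -1 50 -3 -106 0 0 0; -1 76 -5 -106 0 0 0; -1 104 -7 -106 0 0 0; -1 132 -9 -106 0 0 0; -1 160 -11 -106 0 0 0; -1 186 -12 -106 0 0 0; -1 208 -14 -106 0 0 0; -1 226 -15 -106 0 0 0; -1 240 -16 -106 0 0 0; -1 249 -16.5 -106 0 0 0; -1 254 -17 -106 0 0 0; -1 256.5 -17 -106 0 0 0; -1 256.5 -17 -106 0 0 0"
}}

```text
time_s: 45.77
tool_pos: [614.1, 60.9, 187.6]
tool_rot: [3.141, 0.0, -1.571]
force: [0.1, 0.5, -1.5]
gripper_width: 0.605
finger_force: 31.8
```

Call:
{"api": "send_rows", "payload": {
  "targets": "-1 0 0 0 0 0 0; -1 0 0 10 0 0 0; -1 0 0 26 0 0 0; -1 0 0 44 0 0 0; -1 0 0 62 0 0 0; -1 0 0 76 0 0 0; -1 0 0 84 0 0 0; -1 0 0 87 0 0 0; -1 0 0 88 0 0 0; -1 0 0 88 0 0 0; -1 0 0 88 0 0 0"
}}

```text
time_s: 46.68
tool_pos: [614.8, 61.1, 100.5]
tool_rot: [-3.14, 0.0, -1.571]
force: [-0.0, -0.4, -2.0]
gripper_width: 0.605
finger_force: 31.8
```

```bash
python3 -c "
from h import *
delta((615,61.4,99.6),-np.pi/2);print(read_state()['force'])
"
```

```text
at [614.8  61.1 100.5] [-3.1401e+00  5.0000e-04 -1.5706e+00] t 46.7 | shift [-0.3 -0.2  0.9] turn [-0.0015  0.0005  0.0002]
[-0.04067114 -0.35832216 -2.04624345]
```

Call:
{"api": "send_rows", "payload": {
  "targets": "-1 0 0 0.7 0 0 0; -1 0 0 1.4 0 0 0; -1 0 0 1.6 0 0 0; -1 0 0 1.6 0 0 0"
}}

```text
time_s: 47.02
tool_pos: [615.0, 60.8, 99.6]
tool_rot: [-3.139, 0.0, -1.571]
force: [-0.4, 0.9, 4.7]
gripper_width: 0.601
finger_force: 32.5
```

Call:
{"api": "send_rows", "payload": {
  "targets": "0.7 0 0 0 0 0 0; 0.8 0 0 0 0 0 0; 0.9 0 0 0 0 0 0; 1 0 0 0 0 0 0; 1 0 0 -10 0 0 0; 1 0 0 -40 0 0 0; 1 0 0 -80 0 0 0; 1 0 0 -106 0 0 0; 1 -20 10 -120 0 0 0; 1 -50 30 -120 0 0 0; 1 -85 50 -120 0 0 0; 1 -120 70 -120 0 0 0; 1 -155 90 -120 0 0 0; 1 -190 105 -120 0 0 0; 1 -220 115 -120 0 0 0; 1 -240 120 -120 0 0 0; 1 -250 120 -120 0 0 0; 1 -250 120 -120 0 0 0; 1 -250 120 -120 0 0 0; 1 -250 120 -120 0 0 0"
}}

```text
time_s: 48.68
tool_pos: [494.7, 310.0, 218.6]
tool_rot: [-3.141, -0.0, -1.572]
force: [0.6, -0.6, 0.2]
gripper_width: 1.002
finger_force: 0.0
```

```bash
python3 -c "
from h import *
im=read_camera('top')
cv2.imwrite('pics/t4.png',cv2.resize(im[100:380,50:430,::-1],(760,560),interpolation=cv2.INTER_CUBIC))
"
```

```text
(no output)
```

View pics/t4.png

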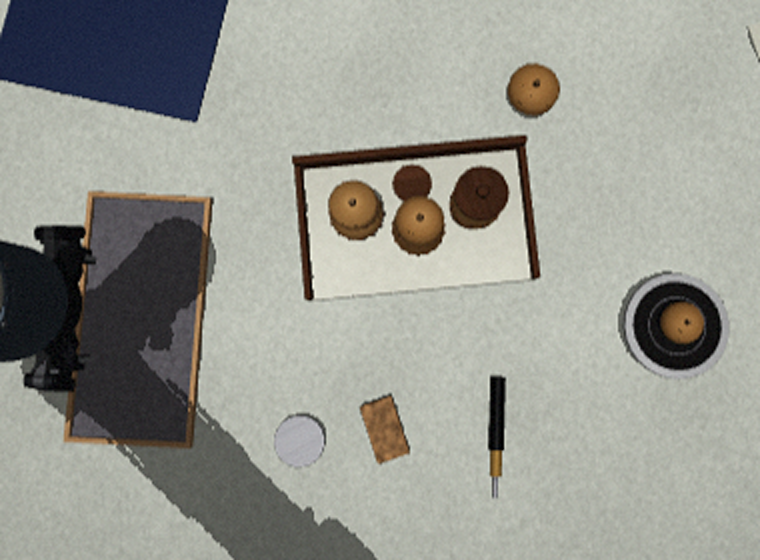

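The bottle is at (352,202), which is (353,314) at full scale, and the club at (420,217), which is (406,326). Both match their starting pixels, the caddy and small gourd are in place, and the arm is clear of everything. I hand in now.

```bash
python3 -c "
from bench import *
print(hand_in())"
```

```text
the job is handed in; nothing more can be done
None
```

I handed the job in at about 49 s of the 141 s allowed; no verdict came back, but the last picture showed the three tall gourds back on their own discs within about 1 px of their starting positions, the small gourd centred on the turntable, the tools where they were and the arm touching nothing.

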